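Open the filter bay of the bench vacuum pump

TASK

The inlet filter of the vacuum pump is due for a change: press the snap tab on top of the pump in until the filter cover springs free, then push the cover by its thumb step along its rails, out from under the lips of its seat, and leave it lying flat on the rails at the far end so that the bay is fully open. Use fingertip pushes only: do not pinch or lift the cover, and leave the two bottles and the spare filter where they are.

Things in the scene. Friction and masses are not known exactly. Their poses are not given: they have to be found in the camera images.
- pump: Cream vacuum pump, 160 mm (its x) by 270 mm (its y), fixed. Origin: centre of its underside, z up. Flat deck 110 mm above the origin. Along y on the deck run two aluminium rails (|x| = 47 to 61 mm): ledges 9 mm above the deck carry the cover, guides beside them reach 15.5 mm. From y = -110 to -4 mm (the seat) lips, tops 18.5 mm above the deck, overhang the cover's edges from |x| = 50 mm outward.
- bay (a point): Centre of the filter bay's opening, 82 mm (x) by 72 mm (y), at deck height (pump y = -65 mm). The seated cover lies over it. Under the seat's lips the cover cannot lift, only slide along the pump's y.
- parking (a point): Where the cover's origin should end: on the middle line at ledge height (pump y = 60 mm, z = 119 mm). Here the rails have no lips and the cover lies loose. An end stop (15 mm above the deck) closes the rails at pump y = 123 mm.
- ejector_tip (a point): Tip, before release, of the sprung steel plunger behind the cover's rear edge. It pushes the cover towards pump +y with about 4 N and shoots it 10 mm when the tab lets go. Its black housing, 50 mm wide, 19 mm above the deck, stands at pump y = -131 to -117 mm.
- cover: Loose grey filter cover: plate 110 mm (x) by 90 mm (y) by 5 mm, 150 g. Origin: centre of its underside; axes as the pump's. Latched: pump y = -65 mm, z = 119 mm. Freed by the tab it springs to about y = -55 mm and stays. Off its seat once past y = 41 mm; against the end stop at y = 78 mm. Sliding it takes up to about 6 N.
- thumb_step (a point): Middle of the upright rear face (cover y = 13 mm) of the step across the cover's top: 90 mm wide in x, 15 mm high, sloping in front. The point is 7.5 mm above the plate and 7.5 mm below the step's top; push it towards pump +y. The plate behind it is flat for 58 mm.
- tab_pad (a point): Centre of the top of the snap tab's ribbed grey pad, 40 mm (x) by 50 mm (y), at pump y = 12 mm between the rails, 7 mm above the deck when out; pressed, it goes straight down. At its end nearest the cover stands its tooth (6 mm thick, 40 mm wide, 6 mm above the pad), which blocks the cover's front edge. The cover passes over the pad.
- snap_tab (a joint): Travel of the snap tab: 0 out (latched), 0.0065 m fully in. The cover is let go at about 0.004 m and slides 10 mm over the tooth, so it cannot latch again. Spring 1.5 N at first, 3.5 N at full travel, plus up to 3 N of friction at the tooth. The tooth stays partly down under the freed cover and springs up once the cover has passed.
- amber_bottle: Bystander: amber jar with black cap, 64 mm across, 125 mm high, standing on the bench. Origin: centre of its underside.
- wash_bottle: Bystander: white plastic bottle with green cap, 60 mm across, 145 mm high, standing on the bench. Origin: centre of its underside.
- spare_filter: Bystander: white spare filter cassette, 82 by 70 by 14 mm, lying flat on the bench. Origin: centre of its underside.
There are look-alikes about, which are no part of the job. Leave any blue or purple look-alike of the cover alone.

How it is judged:
By the outcome, as a careful person would: the job done as asked, in the order asked, and still so for the second after the job is handed in, with the robot touching nothing.
It also fails if it takes over 42 s, if anything falls off the work surface, if the arm or the gripper's body presses on something with over 40 N, if the wrist force passes 120 N, or if a joint passes its speed limit or range.

ROBOT

A 6-joint arm with a two-finger parallel gripper is mounted at the origin on the work surface. World frame = base frame: x ahead of the robot, y to its left, z up, the work surface at z = 0. Lengths are in m, angles in rad, forces in N, time in s.
With the tool pointing down it reaches from about 0.3 to 0.875 m from the base axis. Payload 6.4 kg.
Tool frame: the origin (TCP) lies midway between the tips of the shut fingers; the grasp point (between the pads) lies ctrl.grip_point_offset behind it (ctrl.grip_point_offset is the distance from the TCP to the grasp point, in m); z points along the fingers, y is the direction in which the jaws open and shut (so a half turn about z gives the same grasp; the last joint's range is limited). The gripper opens to 85 mm and grips with 20 to 120 N. Pads are 22 mm wide; open, the fingers measure 114 mm over their backs; the gripper's body (76 mm by 85 mm) begins 54 mm behind the grasp point. The pads swing forward as they close: fully open they stand 13 mm farther back than shut.
Start: joints at [1.116, 0.181, 1.607, -0, 1.354, -0.206], TCP at [0.142, 0.557, 0.231] pointing down, gripper open.
Joint ranges: [-2.99, 2.99], [-0.89, 2.07], [0.3, 2.58], [-1.14, 4.28], [0, 2.63], [-3.12, 3.12]. Speed limits (rad/s): [2.57, 2.57, 3.01, 3.14, 3.14, 3.14].

INTERFACE

Orientations are given as a unit quaternion [w, x, y, z].
In Python, from bench import ctrl, viewer gives the robot as it stands.
- The arm moves only by the shell command python3 -m handwheel 'ROWS' [OPENING]. ROWS is JSON, a list of rows, each an object with "travel": the shift along the tool's x, y, z as a fraction of full scale, a list of three; "dr": the turn, a rotation vector about the tool's x, y, z as a fraction of full scale, a list of three. A call has 1 to 20 rows; each row shifts and turns the pose as measured when the row begins, along the tool's axes as they then stand; what a row does not reach is not made up. Full scale, the value 1, is 150 mm for a shift and 30 degrees for a turn. A row lasts 1/12 s, in which the tool goes at most 41.7 mm and 7.16 degrees, less where a joint would pass 70% of its speed; a pose out of reach is approached as far as the arm can. A call with a number of a shift or a turn outside -1 to 1 is refused whole. A call with a gripper value outside its range is refused whole. OPENING is the opening, from -1 (shut) to 1 (fully open), set as the call begins (- or left out, the last holds). The fingers move at their own pace and stop on an object; the grip force is fixed at half the most. Time passes only in rows, so rows that do not move let the fingers close. It gives the time, the measured TCP pose, the force and the opening at its end, in the units of the state.
- ctrl.get_obs(): the state, without advancing time (a new reading comes with each control period).
- viewer.camera(name): name is "scene" or "top"; returns the picture (420x560x3 uint8, red, green, blue); there is no depth.
- viewer.get_calibration(name): a dict with "camera_matrix" (3x3 intrinsics, pixels), "R" (3x3) and "t" (3): a world point X has camera coordinates R X + t. Camera axes: x right, y down, z forward; pixel columns grow to the right and rows downward; lengths in m; the calibration is good to about 2 mm. A picture is of the moment at which its call begins. get_calibration takes no time and is no camera call.
- ctrl.hand_in(): hands the job in, once; it reports no verdict.
The state is a dict: "time_s": time; "q": joint angles; "dq": joint speeds; "joint_efforts": joint torques, N m; "eef_pos": TCP position; "eef_rot": TCP orientation; "wrist_force": force on the tool from outside, world axes, zero at the start; "torque": the same for the moment, N m; "opening": opening from 0.0 (shut) to 1.0 (fully open).
Only numpy, scipy, OpenCV 4.12 (cv2) and the standard library are available. Lean on these libraries where they do the work, as an engineer would, in place of code of your own. Each camera call takes 0.05 s, during which the arm holds its last target. There are 200 camera calls.

## Working session

There is one attempt and no reset: what is moved stays moved. The work goes in short steps, Python scripts to look and compute and a shell command to move; the robot and the scene stay as the last step left them, time stands still between calls to the robot, and variables do not carry over. Pictures are saved under pics/ and viewed, about 8 in all and at most 12, crops included, and the job is handed in when it is done.

```bash
mkdir -p pics; ls
python3 - <<'E'
from bench import ctrl, viewer
import cv2, numpy as np
for n in("scene","top"):
    im=viewer.camera(n); cv2.imwrite(f"pics/{n}0.png",im[:,:,::-1])
    c=viewer.get_calibration(n); print(n,{k:np.round(v,4).tolist() for k,v in c.items()})
print(ctrl.get_obs(), ctrl.grip_point_offset)
a=cv2.imread("pics/scene0.png");b=cv2.imread("pics/top0.png")
E
```

```text
pics
scene {'camera_matrix': [[432.8135, 0.0, 275.7731], [0.0, 432.8135, 210.4709], [0.0, 0.0, 1.0]], 'R': [[0.3045, 0.9525, -0.0007], [0.7432, -0.2381, -0.6253], [-0.5958, 0.1899, -0.7804]], 't': [-0.1683, -0.3546, 1.4234]}
top {'camera_matrix': [[405.106, 0.0, 282.8329], [0.0, 405.106, 210.4856], [0.0, 0.0, 1.0]], 'R': [[-0.0006, -1.0, -0.0005], [-0.9961, 0.0006, -0.0881], [0.0881, 0.0005, -0.9961]], 't': [0.0006, 0.5673, 1.1889]}
{'time_s': 0.1, 'q': array([ 1.11570910e+00,  1.81468320e-01,  1.60791557e+00,  2.01703725e-05,
        1.35374891e+00, -2.06288368e-01]), 'dq': array([-0.00026381, -0.00185583, -0.00055117,  0.00100276,  0.00058446,
        0.00076227]), 'joint_efforts': array([-1.20319683e-04, -4.45875478e+01, -3.52238560e+01, -3.74088186e-04,
        4.12447873e-03, -3.08349092e-05]), 'eef_pos': array([0.14134145, 0.55685945, 0.23046968]), 'eef_rot': array([-2.59351677e-04,  1.24080955e-01,  9.92271799e-01, -7.25154086e-04]), 'wrist_force': array([0.5000471 , 0.95030139, 0.65942427]), 'torque': array([ 0.04429946, -0.08000684, -0.04446349]), 'opening': 1.0008428588243805} 0.0187
```

View pics/scene0.png

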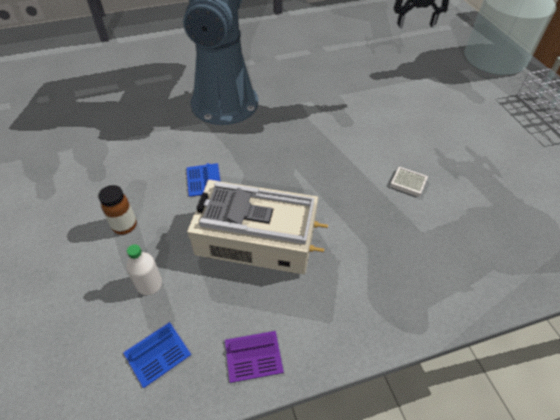

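View pics/top0.png

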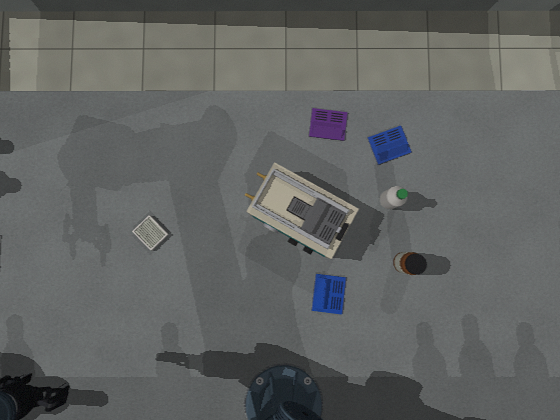

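The scenes show the cream pump with the grey cover on it: top (325,218), scene (230,205). Look-alikes are blue at top (330,293) and (390,145), and purple at (328,124). I choose the grey one on the pump and will check it in a close crop.

Run:
```python
import cv2
a=cv2.imread("pics/top0.png")[155:265,240:365];cv2.imwrite("pics/top_c.png",cv2.resize(a,None,fx=5,fy=5,interpolation=cv2.INTER_CUBIC))
a=cv2.imread("pics/scene0.png")[175:275,185:335];cv2.imwrite("pics/scene_c.png",cv2.resize(a,None,fx=5,fy=5,interpolation=cv2.INTER_CUBIC))
```

```text
(no output)
```

View pics/top_c.png

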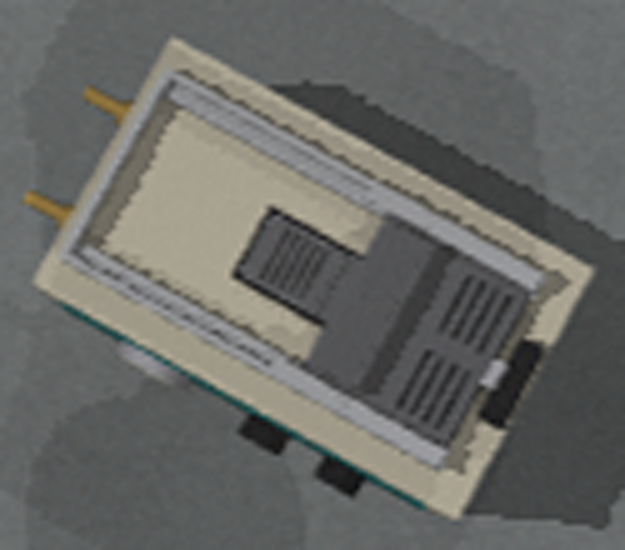

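View pics/scene_c.png

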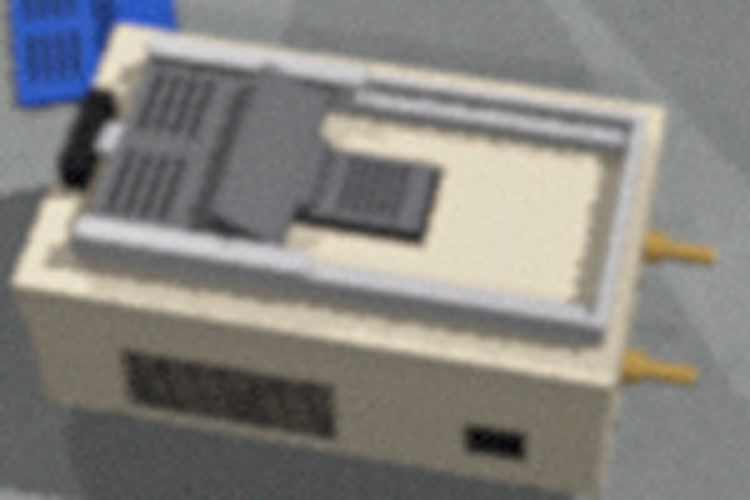

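The top crop shows deck corners at crop pixels (172,38), (595,268), (460,518) and (35,280). The pad is centred near (300,262), the cover step's rear edge runs about (450,250)–(370,392), and the ejector is at the right, so pump +y points up-left. The scene crop agrees, and the cover is grey and latched. Next I fit the pump pose.

```bash
cat > h.py <<'E'
import numpy as np, cv2
from bench import ctrl, viewer
from scipy.optimize import least_squares
from scipy.spatial.transform import Rotation as Ro
C={n:viewer.get_calibration(n) for n in("scene","top")}
def proj(n,X):
    c=C[n];p=np.atleast_2d(X)@np.array(c["R"]).T+np.array(c["t"]);p=p@np.array(c["camera_matrix"]).T
    return p[:,:2]/p[:,2:]
def pw(p,L):
    c,s=np.cos(p[2]),np.sin(p[2]);L=np.atleast_2d(L)
    return np.c_[p[0]+c*L[:,0]-s*L[:,1],p[1]+s*L[:,0]+c*L[:,1],L[:,2]]
def state():
    o=ctrl.get_obs();w,x,y,z=o["eef_rot"];R=Ro.from_quat([x,y,z,w]).as_matrix();return o,R
E
python3 - <<'E'
from h import *
co=np.array([[.08,.135,.11],[.08,-.135,.11],[-.08,-.135,.11],[-.08,.135,.11]])
ut=(np.array([[172,38],[595,268],[460,518],[35,280]])+.5)/5-.5+[240,155]
us=(np.array([[610,385],[15,285],[115,25],[665,105]])+.5)/5-.5+[185,175]
def f(p):
    X=pw(p,co)+[0,0,p[3]]
    return np.r_[(proj("top",X)-ut).ravel(),(proj("scene",X)-us).ravel()]
r=least_squares(f,[.55,0,-.5,0]);print(r.x,np.round(f(r.x),1))
g=lambda q:f([*q,0]);r3=least_squares(g,r.x[:3]);p=r3.x;print(p,r3.cost,r.cost)
np.save("pump.npy",p)
pts={"pad":[0,.012,.117],"step":[0,-.052,.1315],"parking":[0,.06,.119],"ej":[0,-.11,.125]}
for k,v in pts.items():
    X=pw(p,v);print(k,X.round(4),((proj("top",X)-[240,155]+.5)*5).round(),((proj("scene",X)-[185,175]+.5)*5).round())
o,R=state();print(R.round(3), "tool z-yaw of x axis",np.arctan2(R[1,0],R[0,0]), "y", np.arctan2(R[1,1],R[0,1]))
E
```

```text
[ 0.56188463 -0.05454026 -0.50678164  0.00141314] [ 0.1 -0.5  0.3 -0.1 -0.1  0.5 -0.5  0.7  0.7  0.1 -0.9  0.1  0.2 -0.
 -0.1  0.4]
[ 0.56144735 -0.05445224 -0.50666294] 1.5647112538067014 1.3504358242516408
pad [[ 0.5673 -0.044   0.117 ]] [[296. 265.]] [[374. 189.]]
step [[ 0.5362 -0.0999  0.1315]] [[400. 319.]] [[235. 148.]]
parking [[ 0.5906 -0.002   0.119 ]] [[221. 223.]] [[477. 203.]]
ej [[ 0.5081 -0.1506  0.125 ]] [[492. 371.]] [[114. 138.]]
[[-0.969  0.246 -0.001]
 [ 0.246  0.969 -0.001]
 [ 0.    -0.002 -1.   ]] tool z-yaw of x axis 2.8927891789913325 y 1.3219933554642322
```

Fit residuals are under 1 px, and the pad and step project where I see them. First I shut the gripper and turn it so tool x points along pump -y (+75° about world z).

```bash
cat > go.py <<'E'
import sys; from h import *
p=np.load("pump.npy"); t=pw(p,[float(v)/1000 for v in sys.argv[1:4]])[0]
o,R=state(); d=R.T@(t-o["eef_pos"])
c,s=np.cos(p[2]),np.sin(p[2]); T=np.array([[s,-c,0],[-c,-s,0],[0,0,-1]])  # tool x=-pump y, y=-pump x
rv=Ro.from_matrix(R.T@T).as_rotvec()
l=np.array([[c,s],[-s,c]])@(o["eef_pos"][:2]-p[:2])
print("t",o["time_s"],"pump mm",(np.r_[l,o["eef_pos"][2]]*1000).round(1),"F",o["wrist_force"].round(1),"open",round(o["opening"],2))
print("travel",(d/.15).round(3),"dr",(rv/np.radians(30)).round(3))
E
python3 -m handwheel '[{"travel":[0,0,0],"dr":[0,0,-0.238]},{"travel":[0,0,0],"dr":[0,0,-0.238]},{"travel":[0,0,0],"dr":[0,0,-0.238]},{"travel":[0,0,0],"dr":[0,0,-0.238]},{"travel":[0,0,0],"dr":[0,0,-0.238]},{"travel":[0,0,0],"dr":[0,0,-0.238]},{"travel":[0,0,0],"dr":[0,0,-0.238]},{"travel":[0,0,0],"dr":[0,0,-0.238]},{"travel":[0,0,0],"dr":[0,0,-0.238]},{"travel":[0,0,0],"dr":[0,0,-0.238]},{"travel":[0,0,0],"dr":[0,0,-0.12]},{"travel":[0,0,0],"dr":[0,0,0]}]' -1
python3 go.py 0 20 180
```

```text
time_s: 1.1
eef_pos: [0.1394, 0.5529, 0.2237]
eef_rot: [-0.006, -0.513, 0.858, -0.004]
wrist_force: [-0.7, -0.6, 0.2]
opening: 0.0
t 1.1 pump mm [-663.7  326.3  223.7] F [-0.7 -0.6  0.2] open 0.0
travel [ 2.097 -4.397  0.323] dr [-0.001 -0.027  0.026]
```

```bash
python3 -m handwheel '[{"travel":[0.117,-0.244,-0.005],"dr":[0,-0.027,0.026]},{"travel":[0.117,-0.244,-0.005],"dr":[0,0,0]},{"travel":[0.117,-0.244,-0.005],"dr":[0,0,0]},{"travel":[0.117,-0.244,-0.005],"dr":[0,0,0]},{"travel":[0.117,-0.244,-0.005],"dr":[0,0,0]},{"travel":[0.117,-0.244,-0.005],"dr":[0,0,0]},{"travel":[0.117,-0.244,-0.005],"dr":[0,0,0]},{"travel":[0.117,-0.244,-0.005],"dr":[0,0,0]},{"travel":[0.117,-0.244,-0.005],"dr":[0,0,0]},{"travel":[0.117,-0.244,-0.005],"dr":[0,0,0]},{"travel":[0.117,-0.244,-0.005],"dr":[0,0,0]},{"travel":[0.117,-0.244,-0.005],"dr":[0,0,0]},{"travel":[0.117,-0.244,-0.005],"dr":[0,0,0]},{"travel":[0.117,-0.244,-0.005],"dr":[0,0,0]}]'
python3 go.py 0 20 180
```

```text
time_s: 2.27
eef_pos: [0.4648, 0.075, 0.2309]
eef_rot: [-0.001, -0.498, 0.867, -0.0]
wrist_force: [1.4, 0.7, 0.2]
opening: 0.001
t 2.2667 pump mm [-147.3   66.3  230.9] F [1.4 0.7 0.2] open 0.0
travel [ 0.287 -0.989  0.34 ] dr [ 0.001 -0.002 -0.04 ]
```

```bash
python3 -m handwheel '[{"travel":[0.06,-0.2,0.02],"dr":[0,0,-0.04]},{"travel":[0.06,-0.2,0.05],"dr":[0,0,0]},{"travel":[0.06,-0.2,0.05],"dr":[0,0,0]},{"travel":[0.06,-0.2,0.1],"dr":[0,0,0]},{"travel":[0.03,-0.12,0.1],"dr":[0,0,0]},{"travel":[0,0,0],"dr":[0,0,0]},{"travel":[0,0,0],"dr":[0,0,0]}]'
python3 go.py 0 20 130
```

```text
time_s: 2.85
eef_pos: [0.5723, -0.0441, 0.1807]
eef_rot: [0.0, -0.495, 0.869, -0.002]
wrist_force: [-0.0, 0.7, -0.1]
opening: 0.001
t 2.85 pump mm [  4.5  14.3 180.7] F [-0.   0.7 -0.1] open 0.0
travel [-0.038  0.032  0.338] dr [-0.006 -0.003 -0.054]
```

```bash
python3 -m handwheel '[{"travel":[-0.04,0.03,0.1],"dr":[0,0,-0.05]},{"travel":[0,0,0.1],"dr":[0,0,0]},{"travel":[0,0,0.1],"dr":[0,0,0]},{"travel":[0,0,0.03],"dr":[0,0,0]},{"travel":[0,0,0],"dr":[0,0,0]}]'
python3 go.py 0 20 117
python3 - <<'E'
from h import *
a=viewer.camera("scene")[175:275,185:335,::-1];b=viewer.camera("top")[155:265,240:365,::-1]
f=lambda i:cv2.resize(i,None,fx=3.2,fy=3.2,interpolation=cv2.INTER_CUBIC)
a,b=f(a),f(b);h=max(len(a),len(b))
P=lambda i:np.pad(i,((0,h-len(i)),(0,0),(0,0)))
im=np.hstack([P(a),P(b)]);im=cv2.resize(im,None,fx=min(1,795/im.shape[1]),fy=min(1,795/im.shape[1]));cv2.imwrite("pics/p1.png",im)
E
```

```text
time_s: 3.27
eef_pos: [0.5701, -0.0336, 0.132]
eef_rot: [0.001, -0.505, 0.863, -0.002]
wrist_force: [-0.3, -0.3, 0.6]
opening: -0.001
t 3.2667 pump mm [ -2.6  22.4 132. ] F [-0.3 -0.3  0.6] open -0.0
travel [ 0.016 -0.017  0.1  ] dr [-0.007 -0.001 -0.01 ]
```

View pics/p1.png

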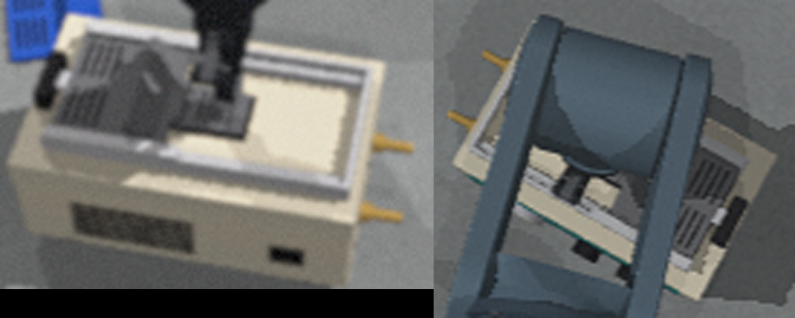

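The picture shows the shut fingertips hovering over the pad at (228,95) in the left crop, clear of the cover. I press in small rows.

```bash
python3 -m handwheel '[{"travel":[0.01,-0.01,0.03],"dr":[0,0,-0.01]},{"travel":[0,0,0.03],"dr":[0,0,0]},{"travel":[0,0,0.02],"dr":[0,0,0]},{"travel":[0,0,0.01],"dr":[0,0,0]},{"travel":[0,0,0],"dr":[0,0,0]}]'
python3 go.py 0 20 110.5
```

```text
time_s: 3.78
eef_pos: [0.5737, -0.0363, 0.1225]
eef_rot: [0.004, -0.508, 0.862, -0.005]
wrist_force: [-0.6, 0.3, 0.0]
opening: -0.002
t 3.7833 pump mm [  1.9  21.8 122.5] F [-0.6  0.3  0. ] open -0.0
travel [0.012 0.014 0.08 ] dr [-0.022  0.003  0.001]
```

```bash
python3 -m handwheel '[{"travel":[0.01,0.01,0.02],"dr":[-0.02,0,0]},{"travel":[0,0,0.02],"dr":[0,0,0]},{"travel":[0,0,0.02],"dr":[0,0,0]},{"travel":[0,0,0.02],"dr":[0,0,0]},{"travel":[0,0,0.02],"dr":[0,0,0]}]'
python3 go.py 0 20 110.5
```

```text
time_s: 4.2
eef_pos: [0.5724, -0.0372, 0.11]
eef_rot: [0.001, -0.508, 0.862, -0.0]
wrist_force: [-17.1, 3.5, 42.9]
opening: -0.002
t 4.2 pump mm [  1.2  20.4 110. ] F [-17.1   3.5  42.9] open -0.0
travel [ 0.003  0.008 -0.003] dr [-0.002  0.003  0.001]
```

The tab is at its bottom (z = 110.0 mm, 43 N at the fingertips). I back off and look.

```bash
python3 -m handwheel '[{"travel":[0,0,-0.03],"dr":[0,0,0]},{"travel":[0,0,-0.1],"dr":[0,0,0]},{"travel":[0,0,-0.15],"dr":[0,0,0]},{"travel":[0,0,-0.15],"dr":[0,0,0]},{"travel":[0,0,0],"dr":[0,0,0]}]'
python3 go.py 0 -75 165
python3 - <<'E'
from h import *
a=viewer.camera("scene")[175:275,185:335,::-1];cv2.imwrite("pics/p2.png",cv2.resize(a,None,fx=5,fy=5,interpolation=cv2.INTER_CUBIC))
E
```

```text
time_s: 4.62
eef_pos: [0.5718, -0.0373, 0.1757]
eef_rot: [0.0, -0.507, 0.862, 0.001]
wrist_force: [1.5, -0.3, 0.7]
opening: -0.002
t 4.6167 pump mm [  0.7  20.  175.7] F [ 1.5 -0.3  0.7] open -0.0
travel [0.634 0.005 0.071] dr [0.002 0.002 0.001]
```

View pics/p2.png

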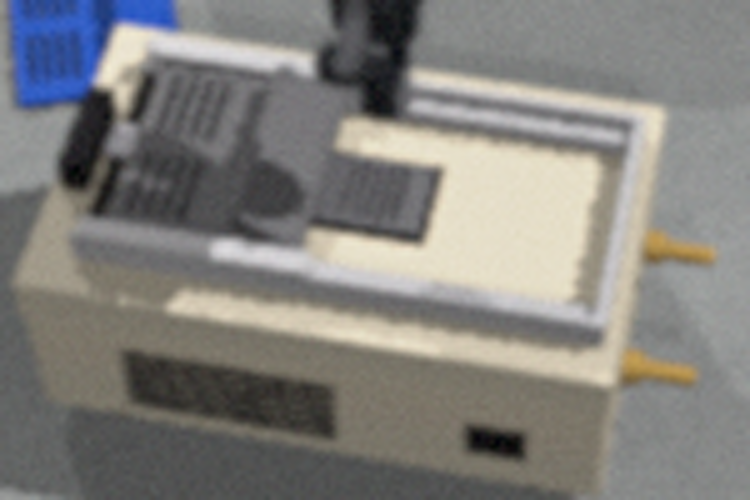

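The cover has sprung about 10 mm: its front edge went from x≈318 to ≈340, with a gap at the rear. It is free. I go over the plate behind the step.

```bash
python3 -m handwheel '[{"travel":[0.15,0,0],"dr":[0,0,0]},{"travel":[0.2,0,0],"dr":[0,0,0]},{"travel":[0.2,0,0],"dr":[0,0,0]},{"travel":[0.07,0,0],"dr":[0,0,0]},{"travel":[0,0,0],"dr":[0,0,0]},{"travel":[0,0,0.05],"dr":[0,0,0]}]'
python3 go.py 0 -68 131
```

```text
time_s: 5.17
eef_pos: [0.5232, -0.1193, 0.161]
eef_rot: [-0.001, -0.508, 0.861, 0.003]
wrist_force: [0.2, -0.5, 1.0]
opening: 0.0
t 5.1667 pump mm [ -1.9 -75.3 161. ] F [ 0.2 -0.5  1. ] open 0.0
travel [-0.048 -0.014  0.2  ] dr [0.012 0.002 0.004]
```

```bash
python3 -m handwheel '[{"travel":[-0.03,-0.01,0.06],"dr":[0.01,0,0]},{"travel":[0,0,0.06],"dr":[0,0,0]},{"travel":[0,0,0.04],"dr":[0,0,0]},{"travel":[0,0,0.02],"dr":[0,0,0]},{"travel":[0,0,0],"dr":[0,0,0]}]'
python3 go.py 0 -68 130.5
```

```text
time_s: 5.58
eef_pos: [0.5263, -0.1108, 0.1263]
eef_rot: [-0.001, -0.51, 0.86, 0.004]
wrist_force: [-1.2, 0.6, 0.6]
opening: -0.005
t 5.5833 pump mm [ -3.4 -66.3 126.3] F [-1.2  0.6  0.6] open -0.01
travel [ 0.011 -0.023 -0.028] dr [0.014 0.004 0.011]
```

```bash
python3 -m handwheel '[{"travel":[0,-0.02,-0.035],"dr":[0.014,0,0.01]},{"travel":[-0.04,0,-0.006],"dr":[0,0,0]},{"travel":[-0.04,0,-0.003],"dr":[0,0,0]},{"travel":[-0.04,0,-0.003],"dr":[0,0,0]},{"travel":[-0.04,0,-0.003],"dr":[0,0,0]}]'
python3 go.py 0 60 130.5
```

```text
time_s: 6.0
eef_pos: [0.5415, -0.0901, 0.1344]
eef_rot: [0.0, -0.507, 0.862, -0.0]
wrist_force: [-2.2, -2.4, -2.5]
opening: -0.002
t 6.0 pump mm [-1.000e-01 -4.080e+01  1.344e+02] F [-2.2 -2.4 -2.5] open -0.0
travel [-0.672 -0.001  0.026] dr [-0.001  0.     0.   ]
```

Contact has been made (about 3 N against the push). I lower a few mm and continue.

```bash
python3 -m handwheel '[{"travel":[0,0,0.02],"dr":[0,0,0]},{"travel":[-0.04,0,0],"dr":[0,0,0]},{"travel":[-0.04,0,0],"dr":[0,0,0]},{"travel":[-0.04,0,0],"dr":[0,0,0]},{"travel":[-0.04,0,0],"dr":[0,0,0]}]'
python3 go.py 0 60 130.5
```

```text
time_s: 6.42
eef_pos: [0.5552, -0.0669, 0.1323]
eef_rot: [0.001, -0.507, 0.862, -0.001]
wrist_force: [-1.6, -2.4, -0.2]
opening: -0.004
t 6.4167 pump mm [  0.6 -13.9 132.3] F [-1.6 -2.4 -0.2] open -0.0
travel [-0.493  0.004  0.012] dr [-0.005  0.     0.001]
```

```bash
python3 -m handwheel '[{"travel":[-0.04,0,0.01],"dr":[0,0,0]},{"travel":[-0.04,0,0],"dr":[0,0,0]},{"travel":[-0.04,0,0],"dr":[0,0,0]},{"travel":[-0.04,0,0],"dr":[0,0,0]},{"travel":[-0.04,0,0],"dr":[0,0,0]},{"travel":[-0.04,0,0],"dr":[0,0,0]}]'
python3 go.py 0 60 130.5
python3 - <<'E'
from h import *
a=viewer.camera("scene")[175:275,185:335,::-1];cv2.imwrite("pics/p3.png",cv2.resize(a,None,fx=5,fy=5,interpolation=cv2.INTER_CUBIC))
E
```

```text
time_s: 6.92
eef_pos: [0.5744, -0.0326, 0.1309]
eef_rot: [0.0, -0.508, 0.862, -0.002]
wrist_force: [-1.8, -2.4, 0.7]
opening: -0.001
t 6.9167 pump mm [  0.8  25.4 130.9] F [-1.8 -2.4  0.7] open -0.0
travel [-0.231  0.005  0.002] dr [-0.006 -0.003  0.001]
```

View pics/p3.png

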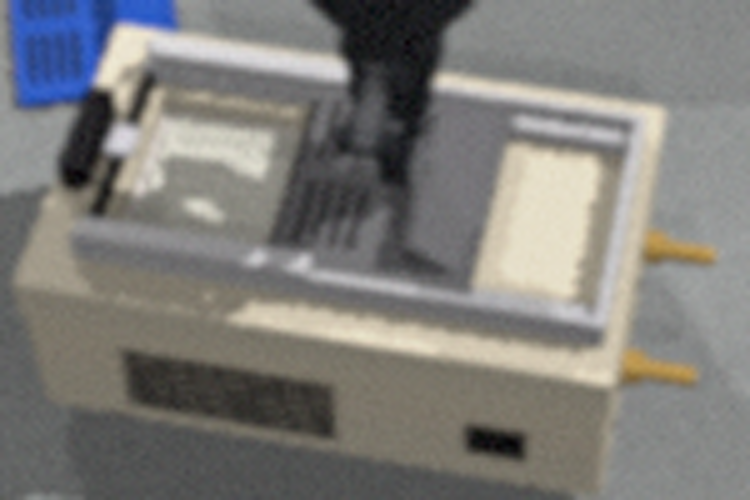

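The cover slides straight and flat, the bay is opening, and the front edge is at x≈472–510. I measure that edge.

Run:
```python
from h import *
p=np.load("pump.npy")
for y in(62,66,70,74,78):
    print(y,((proj("scene",pw(p,[[-.045,y/1e3,.124],[.045,y/1e3,.124]]))-[185,175]+.5)*5).round().tolist())
```

```text
62 [[500.0, 122.0], [462.0, 276.0]]
66 [[509.0, 123.0], [471.0, 277.0]]
70 [[517.0, 124.0], [480.0, 279.0]]
74 [[526.0, 126.0], [489.0, 280.0]]
78 [[534.0, 127.0], [498.0, 282.0]]
```

The cover is at y≈22, and cover y ≈ TCP y − 3, so the aim is TCP y ≈ 63.

```bash
python3 -m handwheel '[{"travel":[-0.04,0,0],"dr":[0,0,0]},{"travel":[-0.04,0,0],"dr":[0,0,0]},{"travel":[-0.04,0,0],"dr":[0,0,0]},{"travel":[-0.03,0,0],"dr":[0,0,0]},{"travel":[-0.03,0,0],"dr":[0,0,0]}]'
python3 go.py 0 63 130.5
```

```text
time_s: 7.38
eef_pos: [0.5893, -0.0053, 0.1308]
eef_rot: [0.001, -0.508, 0.862, -0.001]
wrist_force: [-1.2, -1.7, -0.5]
opening: 0.003
t 7.3833 pump mm [  0.5  56.5 130.8] F [-1.2 -1.7 -0.5] open 0.0
travel [-0.044  0.003  0.002] dr [-0.005  0.001  0.001]
```

```bash
python3 -m handwheel '[{"travel":[-0.02,0,0],"dr":[0,0,0]},{"travel":[-0.02,0,0],"dr":[0,0,0]},{"travel":[0,0,0],"dr":[0,0,0]}]'
python3 go.py 0 63 130.5
python3 -m handwheel '[{"travel":[0.04,0,0],"dr":[0,0,0]},{"travel":[0.06,0,-0.02],"dr":[0,0,0]},{"travel":[0,0,-0.15],"dr":[0,0,0]},{"travel":[0,0,-0.25],"dr":[0,0,0]},{"travel":[0,0,-0.25],"dr":[0,0,0]},{"travel":[0,0.25,0],"dr":[0,0,0]},{"travel":[0,0.27,0],"dr":[0,0,0]},{"travel":[0,0.27,0],"dr":[0,0,0]},{"travel":[0,0.27,0],"dr":[0,0,0]},{"travel":[0,0.27,0],"dr":[0,0,0]},{"travel":[0,0.2,0],"dr":[0,0,0]},{"travel":[0,0,0],"dr":[0,0,0]}]'
python3 - <<'E'
from h import *
a=viewer.camera("scene")[:,:,::-1];cv2.imwrite("pics/scene_f.png",a)
cv2.imwrite("pics/p4.png",cv2.resize(a[175:275,185:335],None,fx=5,fy=5,interpolation=cv2.INTER_CUBIC))
b=viewer.camera("top")[:,:,::-1];cv2.imwrite("pics/top_f.png",b)
for n,i in(("scene",a),("top",b)):
    d=cv2.absdiff(i,cv2.imread(f"pics/{n}0.png")).max(2)
    boxes={"scene":dict(amber=(100,185,138,240),wash=(125,243,165,297),spare=(388,165,430,197)),"top":dict(spare=(130,210,172,252),wash=(382,183,410,210),amber=(392,248,430,277))}[n]
    for k,(x,y,X,Y) in boxes.items(): print(n,k,d[y:Y,x:X].mean().round(1))
p=np.load("pump.npy")
for y in(95,100,105,110):
    print(y,((proj("scene",pw(p,[[-.045,y/1e3,.124],[.045,y/1e3,.124],[-.045,y/1e3-.09,.124],[.045,y/1e3-.09,.124]]))-[185,175]+.5)*5).round().tolist())
E
```

```text
time_s: 7.63
eef_pos: [0.5931, 0.0019, 0.1309]
eef_rot: [0.001, -0.508, 0.861, -0.001]
wrist_force: [-0.4, -1.1, 1.0]
opening: -0.001
t 7.6333 pump mm [  0.3  64.6 130.9] F [-0.4 -1.1  1. ] open -0.0
travel [0.011 0.002 0.002] dr [-0.006  0.002  0.004]
time_s: 8.63
eef_pos: [0.375, 0.0956, 0.2354]
eef_rot: [0.004, -0.504, 0.864, -0.001]
wrist_force: [0.8, 0.4, 0.0]
opening: 0.0
scene amber 13.2
scene wash 3.7
scene spare 5.2
top spare 6.4
top wash 6.0
top amber 7.0
95 [[571.0, 132.0], [537.0, 288.0], [380.0, 104.0], [336.0, 255.0]]
100 [[581.0, 134.0], [548.0, 290.0], [390.0, 105.0], [347.0, 257.0]]
105 [[592.0, 136.0], [559.0, 291.0], [401.0, 107.0], [358.0, 259.0]]
110 [[603.0, 137.0], [571.0, 293.0], [411.0, 108.0], [369.0, 261.0]]
```

View pics/p4.png

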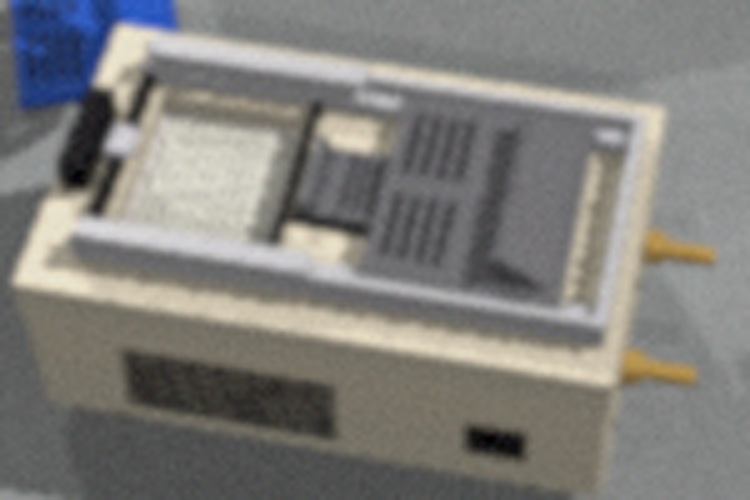

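View pics/top_f.png

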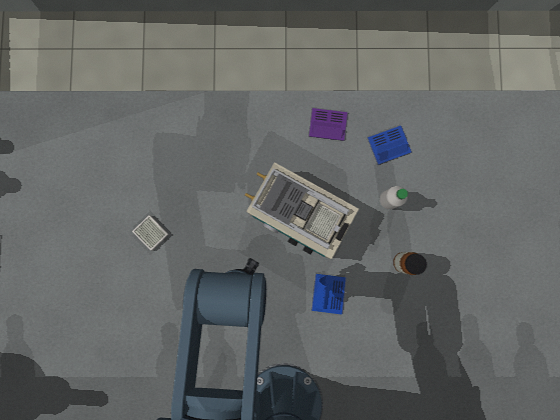

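The final pictures show the cover flat between the rails, with its front edge at about (590,136)–(558,291). That puts the cover's y at about 60 mm. The bay is fully open, and the bystanders are at the same pixels as before: spare (150,232), wash (396,196), amber (411,263).

```bash
python3 -c "
from bench import ctrl
print(ctrl.hand_in())"
```

```text
the job is handed in; nothing more can be done
None
```

The filter cover is released and parked, and I handed the job in at about 8.7 s of the 42 s allowed.

- **Press:** I pressed the tab to its stop with the shut fingertips (TCP down to z = 110 mm). The wrist force read about 46 N in all at the bottom, a little more than I aimed for, but through the fingertips and well under the 120 N wrist limit. The next picture showed the cover sprung forward about 10 mm.
- **Push:** I then pushed the cover by its thumb step along the rails, with about 3 N at the wrist, and drew the arm clear.
- **Cover position:** The last pictures show the cover flat on the rails at pump y ≈ 60 mm, which is the parking point, with the bay fully open.
- **Bystanders:** The bottles, spare filter and coloured look-alikes are where they were. The before/after image difference was largest at the amber jar in the scene view (13, against 4–7 elsewhere). I put that down to the arm's changed shadow, as the jar is at the same pixel in the top view.

No check failed. The final cover position comes from one scene-camera reading (good to about 2 mm) and agrees with the last fingertip position while pushing, which puts it at about 61–62 mm.

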